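Hang a slide carrier up to dry

ROBOT

A 6-joint arm with a two-finger parallel gripper is mounted at the origin on a cart in front of the work surface, level with it; the furniture and walls round the work are solid. World frame = base frame: x ahead of the robot, y to its left, z up, the work surface at z = 0. Lengths are in m, angles in rad, forces in N, time in s.
With the tool pointing down it reaches from about 0.375 to 0.975 m from the base axis. Payload 3.8 kg.
Tool frame: the origin (TCP) lies between the finger pads; the fingertips stand 17 mm ahead of it and the grasp point (between the pads) lies 2 mm behind it; z points along the fingers, y is the line along which they close (so a half turn about z gives the same grasp; the last joint's range is limited). The gripper opens to 88 mm and grips with 3 to 60 N. Pads are 18 mm wide; open, the fingers measure 123 mm over their backs; the gripper's body (75 mm by 187 mm) begins 45 mm behind the grasp point.
Start: joints at [-1.182, 0.264, 1.604, -0, 1.274, -0.037], TCP at [0.279, -0.615, 0.256] pointing down, gripper open.
Joint ranges: [-2.63, 2.63], [-0.94, 2.18], [0.31, 2.57], [-1.31, 4.45], [0, 2.66], [-2.55, 2.55]. Speed limits (rad/s): [2.57, 2.57, 3.14, 3.14, 3.14, 3.14].

INTERFACE

Orientations are given as a 3x3 rotation matrix whose columns are the frame's x, y, z axes.
In Python, from workcell import telemetry, eyes, job, nets gives the robot as it stands.
- The arm moves only by the tool carry_out, never from a script. Its argument "plan" is a list of rows, each a list of 4 numbers: the shift along the tool's x, y, z in m, then the turn about the tool's z in degrees. In form: [[x, y, z, yaw], ...]. A call has exactly 5 rows; each row is the pose to reach, as a shift and turn from the pose commanded when the call began, along the tool's axes at that moment; what a row does not reach only later rows make up. A row lasts 1/10 s, in which the tool goes at most 50 mm and 8.59 degrees, less where a joint would pass 70% of its speed; a pose out of reach is approached as far as the arm can. A call with a gripper value outside its range is refused whole. "grip" is the opening, from 0 (shut) to 1 (fully open), set as the call begins (left out, the last holds). The fingers move at their own pace and stop on an object; "squeeze" is the grip in N (left out, the last holds). Time passes only in rows, so rows that repeat a pose let the fingers close, or fill a call up. It gives the time, the measured TCP pose, the force, the opening and the grip force at its end, in the units of the state.
- telemetry.get_obs(): the state, without advancing time (a new reading comes with each control period).
- eyes.read_camera(name): name is "side" or "top"; returns a dict with "image" (400x640x3 uint8, red, green, blue), "fx", "fy", "cx", "cy" (pixels), "origin" and "orientation" of the camera in the world. Camera axes: x right, y down, z forward; pixel columns grow to the right and rows downward; lengths in m; the calibration is good to about 2 mm. A picture is of the moment at which its call begins. There is no depth.
- job.finish_job(): hands the job in; it is judged then, once.
Trained networks look in a picture, given as the dict that the camera call returned (one of the last four; its "shot" number tells which), for a name from the list of things; names that differ only in an ending like _2 or _b are one class to them, and where a whole thing is asked for, a point or a joint stands for the part that bears it (a point fixed in the world has none). Each returns a list of dicts, best first, with "score" (0 to 1); they miss things now and then, are a little off and sometimes report something else, mostly with a low value. They report only what shows in the picture. A call takes as long as a camera call. They do not tell look-alikes from the thing itself.
- nets.find_in(picture, thing): "at" ([column, row] as shares, 0 to 1, of the picture: columns of its width, rows of its height, amid what is visible of it).
The state is a dict: "t": time; "q": joint angles; "qvel": joint speeds; "joint_efforts": joint torques, N m; "tool_pos": TCP position; "tool_rot": TCP orientation; "wrist_force": force on the tool from outside, world axes, zero at the start; "moment": the same for the moment, N m; "opening": opening from 0.0 (shut) to 1.0 (fully open); "finger_force": force on a finger pad.
Only numpy, scipy, OpenCV 4.12 (cv2) and the standard library are available. Lean on these libraries where they do the work, as an engineer would, in place of code of your own. Each camera call takes 0.05 s, during which the arm holds its last target. There are 200 camera calls.

TASK

Lift the blue slide carrier out of the white dip bath by its steel ring, stand it upright on the middle of the green blotting pad and let go of it there. Then take it again by one end of its body and hang it up by its ring on the peg of the drying stand, well on past the orange end, so that it hangs level and free. Do not drop or tip the carrier, and leave the jar, the flask and the beaker alone.

Things in the scene. Friction and masses are not known exactly. Their poses are not given: they have to be found in the camera images.
- carrier: Blue slide carrier, loose, 90 g: body 30 (x) x 124 (y) x 46 (z) mm, glass slides between two solid end blocks (last 26 mm in y) to be gripped across x. Steel ring upright in the middle of its top, hole axis x: 8 mm wire, hole 24 mm, top 78 mm above the underside. Origin: centre of underside; same turned half round. Starts in the bath, long side along it, body top level with the rim, 6 mm gaps.
- ring (a point): Centre of the hole of the carrier's ring, 58 mm above the carrier's underside.
- bath: White open trough, fixed, outside 52 (x) x 148 (y, 164 over two small lugs on the end walls) x 50 (z) mm, inside 42 x 138 mm, floor 4 mm thick. Origin: centre of the underside; long side along y.
- pad: Green blotting pad, fixed flat on the bench, 140 (x) x 180 (y) x 4 mm thick. Origin: centre of the underside. Bath and pad may change places, one left and one right.
- stand: Drying stand, fixed: grey base 130 (x) x 90 (y) x 10 mm, steel post 12 mm thick at x = +55 mm, round steel peg 8 mm thick from the post top (x = +55, y = 0, z = 160 mm) sloping up 10 degrees towards -x to its free end (x = -35, z = 176 mm), an orange ball 12 mm in diameter. Nothing stands above the peg. Origin: centre of the underside; -x roughly towards the robot.
- peg_tip (a point): Centre of the orange ball at the free end of the peg.
- peg_root (a point): Point on the peg's axis where it meets the post. To the right of the stand (x 0.58 to 0.8, y -0.10 to -0.32 m) a magnetic stirrer with a beaker on it, 0.22 m high in all, is fixed on the bench; the left end of the carrier is the roomier one to hold while hanging it.
- jar: White sample jar, 60 mm in diameter, 85 mm high, loose, a bystander. Origin: centre of the underside.
- flask: Clear conical flask, 76 mm in diameter, 141 mm high, loose, a bystander. Origin: centre of the underside.
- beaker: Clear glass beaker, about 74 mm in diameter, 85 mm high, loose, a bystander. Origin: centre of the underside.
There are look-alikes about, which are no part of the job. There is more than one size of the carrier; the job needs the smaller.

How it is judged:
By the outcome, as a careful person would: the job done as asked, in the order asked, and still so for the second after the job is handed in, with the robot touching nothing.
It also fails if it takes over 66 s, if anything falls off the work surface, if the arm or the gripper's body presses on something with over 40 N, if the wrist force passes 120 N, or if a joint passes its speed limit or range.

## Working session

There is one attempt and no reset: what is moved stays moved. The work goes in short steps, Python scripts to look and compute and a tool call to move; the robot and the scene stay as the last step left them, time stands still between calls to the robot, and variables do not carry over. Pictures are saved under pics/ and viewed, at most 13 in all, crops included, and the job is handed in when it is done.

Besides the shell and the picture viewer there is one more tool, called after "Emit:" as name([rows], argument=value, ...), one row to a line, values as JSON. carry_out: Moves the arm, as the interface text tells. Its arguments: {"type":"object","properties":{"plan":{"type":"array"},"grip":{"type":"number"},"squeeze":{"type":"number"}},"required":["plan"]}

```bash
mkdir -p pics; ls; cat > h.py <<'E'
import numpy as np, cv2
from workcell import telemetry, eyes, job, nets
def shot(n,save=None):
    p=eyes.read_camera(n)
    if save: cv2.imwrite('pics/'+save,p['image'][:,:,::-1])
    return p
def ray(p,u,v):
    d=np.array(p['orientation'])@np.array([(u-p['cx'])/p['fx'],(v-p['cy'])/p['fy'],1]); return np.array(p['origin']),d
def atz(p,u,v,z):
    o,d=ray(p,u,v); return o+d*(z-o[2])/d[2]
def proj(p,X):
    c=np.array(p['orientation']).T@(np.array(X)-p['origin']); return np.array([p['cx']+p['fx']*c[0]/c[2],p['cy']+p['fy']*c[1]/c[2]])
def tri(p,a,q,b):
    o1,d1=ray(p,*a);o2,d2=ray(q,*b);s=np.linalg.lstsq(np.c_[d1,-d2],o2-o1,rcond=None)[0]
    A=o1+s[0]*d1;B=o2+s[1]*d2; return (A+B)/2,np.linalg.norm(A-B)
E
python3 - <<'E'
from h import *
np.set_printoptions(precision=4,suppress=True)
o=telemetry.get_obs(); print(o)
t=shot('top','t1.png'); s=shot('side','s1.png')
for p in (t,s):
    print(p['origin'],p['orientation'],p['fx'],p['cx'],p['cy'])
    for n in 'carrier ring bath pad stand peg_tip peg_root jar flask beaker'.split():
        print(n,[(round(d['at'][0]*640),round(d['at'][1]*400),round(d['score'],2)) for d in nets.find_in(p,n)])
E
```

```text
pics
{'t': 0.0, 'q': array([-1.1819,  0.2647,  1.6053, -0.    ,  1.2737, -0.0369]), 'qvel': array([ 0.0011,  0.0001, -0.0014, -0.0002, -0.0005, -0.0004]), 'joint_efforts': array([ -0.0024, -50.2119, -35.6872,   0.0727,   0.0295,  -0.0002]), 'tool_pos': array([ 0.2785, -0.6141,  0.2544]), 'tool_rot': array([[ 0.9107,  0.4131, -0.0008],
       [ 0.4131, -0.9107,  0.002 ],
       [ 0.0001, -0.0022, -1.    ]]), 'wrist_force': array([-0.4497,  0.0549,  0.3031]), 'moment': array([-0.0317,  0.0173,  0.0127]), 'finger_force': 0.0, 'opening': 1.0026569816015096}
[ 0.4053 -0.0212  1.8032] [[-0.0281 -0.9969  0.073 ]
 [-0.9996  0.0274 -0.0095]
 [ 0.0075 -0.0733 -0.9973]] 508.39298167672746 322.4175518809585 192.23036281235477
carrier [(182, 216, 0.88), (246, 226, 0.58)]
ring [(179, 215, 0.82), (245, 226, 0.79)]
bath [(244, 219, 0.64), (305, 173, 0.55)]
pad [(379, 220, 0.7)]
stand [(305, 170, 0.87), (236, 218, 0.27)]
peg_tip [(303, 170, 0.72)]
peg_root [(305, 171, 0.82)]
jar [(312, 232, 0.7)]
flask [(220, 164, 0.65)]
beaker [(446, 194, 0.83)]
[-0.1753  1.0963  0.9836] [[-0.8466 -0.2834  0.4505]
 [-0.5322  0.4542 -0.7144]
 [-0.0021 -0.8446 -0.5354]] 471.28434598528173 315.48110436496523 197.82942411284964
carrier [(296, 277, 0.88), (238, 323, 0.75)]
ring [(238, 320, 0.64), (299, 273, 0.61)]
bath [(299, 287, 0.78), (285, 229, 0.55)]
pad [(365, 213, 0.63)]
stand [(286, 228, 0.74)]
peg_tip [(284, 227, 0.74)]
peg_root [(285, 230, 0.69)]
jar [(345, 239, 0.65), (285, 229, 0.45)]
flask [(222, 268, 0.91), (301, 275, 0.67)]
beaker [(375, 170, 0.69)]
```

```bash
python3 - <<'E'
import cv2
t=cv2.imread('pics/t1.png');s=cv2.imread('pics/s1.png')
cv2.imwrite('pics/t1c.png',cv2.resize(t[110:290,140:480],(800,424),interpolation=cv2.INTER_CUBIC))
cv2.imwrite('pics/s1c.png',cv2.resize(s[110:370,180:480],None,fx=2.3,fy=2.3,interpolation=cv2.INTER_CUBIC))
E
```

```text
(no output)
```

View pics/t1c.png

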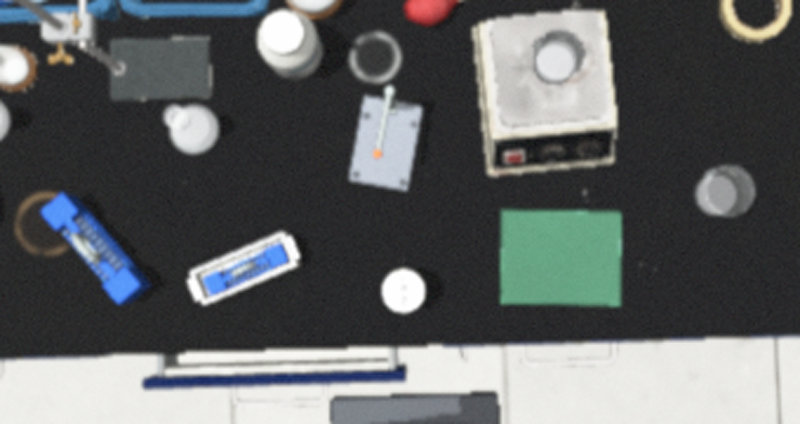

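View pics/s1c.png

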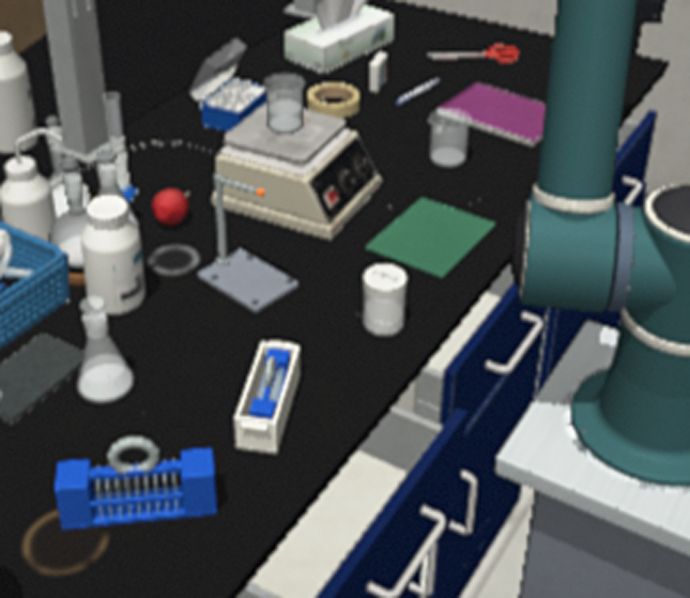

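Candidates for the carrier, in full-picture top-view pixels:
- (179,215): the loose blue carrier at far left. It is larger and lies on the bench.
- (244,224): the blue carrier in the white bath. It is smaller, so this is my choice.

The blue tip box and blue basket at the back are not carriers. The pad is green at (378,219); the magenta sheet is not it. The stand is at (304,170), with its orange tip at (300,175).

```bash
cat > m.py <<'E'
from h import *
np.set_printoptions(precision=4,suppress=True)
def rect(p,mask,z,name):
    cs=cv2.findContours(mask.astype(np.uint8),cv2.RETR_EXTERNAL,cv2.CHAIN_APPROX_NONE)[0]
    c=max(cs,key=cv2.contourArea).reshape(-1,2)
    W=np.array([atz(p,u,v,z)[:2] for u,v in c],np.float32)
    r=cv2.minAreaRect(W); print(name,np.array(r[0]),np.array(r[1]),round(r[2],1)); return r
def box(m,x0,x1,y0,y1):
    k=np.zeros_like(m);k[y0:y1,x0:x1]=1; return m&k
E
python3 - <<'E'
from m import *
t=shot('top'); s=shot('side')
I=t['image'].astype(int); R,G,B=I[...,0],I[...,1],I[...,2]
blue=(B>R+50)&(B>G+30)
rect(t,box(blue,215,275,200,245),.05,'carrier')
rect(t,box(blue,150,206,185,245),.06,'bigcarrier')
rect(t,box((R>120)|blue,215,275,200,245),.05,'bath')
rect(t,box((G>R+25)&(G>B+10),340,420,190,250),.004,'pad')
rect(t,box((R+G+B>330),285,322,140,195),.01,'standbase')
def orange(p,x0,x1,y0,y1):
    I=p['image'].astype(int);m=box((I[...,0]>I[...,2]+60)&(I[...,0]>I[...,1]+35),x0,x1,y0,y1)
    w=(I[...,0]-I[...,2])*m; v,u=np.nonzero(m); w=w[v,u]; return (u*w).sum()/w.sum(),(v*w).sum()/w.sum(),m.sum()
a=orange(t,285,322,160,190);b=orange(s,280,310,180,205);print(a,b)
print('tip',tri(t,a[:2],s,b[:2]))
c=cv2.resize(t['image'][195:250,210:280,::-1],None,fx=5,fy=5,interpolation=cv2.INTER_CUBIC)
d=cv2.resize(s['image'][250:310,275:320,::-1],None,fx=5,fy=5,interpolation=cv2.INTER_CUBIC)
e=cv2.resize(t['image'][135:200,280:330,::-1],None,fx=5,fy=5,interpolation=cv2.INTER_CUBIC)
f=np.zeros((330,850,3),np.uint8)
x=0
for i in (c,d,e):
    f[:i.shape[0],x:x+i.shape[1]]=i[:330,:850-x]; x+=i.shape[1]
cv2.imwrite('pics/c2.png',f[:,:800])
for n,p in (('ring',(244.5,225)),):print(atz(t,*p,.062))
E
```

```text
carrier [0.4312 0.2354] [0.0314 0.1274] 23.1
bigcarrier [0.4699 0.4529] [0.1897 0.0578] 39.5
bath [0.4335 0.2383] [0.0578 0.1682] 21.5
pad [ 0.4361 -0.2322] [0.1842 0.145 ] 87.7
standbase [0.6269 0.0249] [0.0922 0.153 ] 78.2
(np.float64(299.9770833333333), np.float64(174.94375), np.int64(9)) (np.float64(292.8429867411026), np.float64(193.00348918353106), np.int64(10))
tip (array([0.5819, 0.0338, 0.1767]), np.float64(0.0004411739696911933))
[0.4279 0.2313 0.062 ]
```

View pics/c2.png

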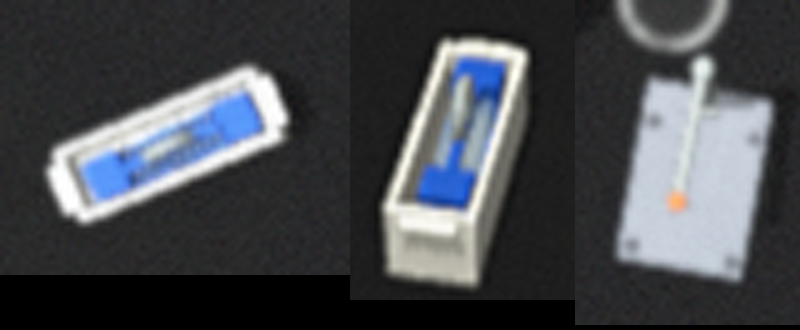

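The crop confirms it: the carrier in the bath measures about 31x127 mm, the small one. The loose one is about 58x190 mm. Next I'll refine the peg line and compute the first moves.

```bash
cat > go.py <<'E'
# usage: go.py x y z [closing-axis world angle deg]: shift & turn in tool axes from the measured pose
import sys; from h import *
np.set_printoptions(precision=4,suppress=True)
a=[float(v) for v in sys.argv[1:]]; o=telemetry.get_obs(); R=o['tool_rot']
y=np.degrees(np.arctan2(R[1,1],R[0,1])); print('t',o['t'],'pos',o['tool_pos'],'yang',y,'z',R[:,2],'F',o['wrist_force'],'open',o['opening'],o['finger_force'])
if a:
    print('shift',R.T@(np.array(a[:3])-o['tool_pos']))
    if len(a)>3: d=(a[3]-y+90)%180-90; print('turn',-d)
E
python3 go.py 0.42 -0.22 0.256 22.3; python3 go.py 0.432 0.237 0.20 22.3
python3 - <<'E'
from m import *
t=shot('top'); s=shot('side')
tip=np.array([.5819,.0338,.1767])
# compare stand model for angles: base corners + root projected, fit by brightness
I=t['image'].astype(float).sum(2)
J=cv2.GaussianBlur(s['image'].astype(np.float32).sum(2),(0,0),.7);It=cv2.GaussianBlur(I.astype(np.float32),(0,0),.7)
def smp(J,p,X): 
    u=np.array([proj(p,x) for x in X],np.float32); return cv2.remap(J,u[:,0].copy(),u[:,1].copy(),cv2.INTER_LINEAR).ravel()
for dz in (0,):
  best=[]
  for ang in np.arange(-25,3,1.):
    for dx in (-.004,-.002,0,.002,.004):
     for dy in (-.004,-.002,0,.002,.004):
      c,q=np.cos(np.radians(ang)),np.sin(np.radians(ang)); R=np.array([[c,-q],[q,c]])
      T=lambda L:[np.r_[tip[:2]+[dx,dy]+R@(np.array(l[:2])+[.035,0]),l[2]] for l in L]
      ins=[];out=[]
      for v in np.linspace(-.9,.9,13):
        for sg in (1,-1):
          ins+= [(sg*.060,v*.045,.01),(v*.065,sg*.040,.01)]; out+=[(sg*.071,v*.045,.01),(v*.065,sg*.051,.01)]
      sc=0
      for im,p in((It,t),(J,s)): sc+=np.clip(smp(im,p,T(ins)),0,450).mean()-np.clip(smp(im,p,T(out)),0,450).mean()
      best.append((sc,ang,dx,dy))
  best.sort(reverse=True); print(np.array(best[:8]))
E
```

```text
t 1.2 pos [ 0.2788 -0.6147  0.2557] yang -65.60461110650878 z [ 0. -0. -1.] F [-0.0733 -0.6057 -0.6671] open 0.9979366609856994 0.0
shift [ 0.2916 -0.3012 -0.0003]
turn -87.90461110650878
t 1.2 pos [ 0.2788 -0.6147  0.2557] yang -65.60461110650878 z [ 0. -0. -1.] F [-0.0733 -0.6057 -0.6671] open 0.9979366609856994 0.0
shift [ 0.4913 -0.7124  0.0557]
turn -87.90461110650878
[[492.9897 -12.      -0.002    0.002 ]
 [490.2679 -11.      -0.002    0.002 ]
 [489.4444 -13.      -0.002    0.002 ]
 [485.4732 -11.      -0.002    0.    ]
 [485.3155 -12.       0.       0.002 ]
 [484.3125 -13.       0.       0.002 ]
 [483.6909 -10.      -0.002    0.    ]
 [483.3417 -13.      -0.002    0.004 ]]
```

Emit:
carry_out([
  [0.035, -0.035, 0, -8],
  [0.07, -0.07, 0, -16],
  [0.104, -0.107, 0, -24],
  [0.138, -0.142, 0, -32],
  [0.172, -0.177, 0, -40],
], grip=0.6)

```text
t: 1.8
tool_pos: [0.3626, -0.3807, 0.2558]
tool_rot: [[0.428, 0.904, 0.0], [0.904, -0.428, -0.0], [0.0, 0.001, -1.0]]
wrist_force: [-0.4, 0.1, 0.6]
opening: 0.604
finger_force: 0.0
```

```bash
python3 go.py 0.42 -0.22 0.256 22.3; python3 go.py 0.425 -0.15 0.25 22.3
```

```text
t 1.8 pos [ 0.3626 -0.3807  0.2558] yang -25.30959293711476 z [ 0.0005 -0.0002 -1.    ] F [-0.4286  0.055   0.6231] open 0.6035184416055351 0.0
shift [ 0.1698 -0.0168 -0.0002]
turn -47.60959293711477
t 1.8 pos [ 0.3626 -0.3807  0.2558] yang -25.30959293711476 z [ 0.0005 -0.0002 -1.    ] F [-0.4286  0.055   0.6231] open 0.6035184416055351 0.0
shift [ 0.2352 -0.0422  0.0058]
turn -47.60959293711477
```

Emit:
carry_out([
  [0.047, -0.008, 0, -8],
  [0.094, -0.016, 0, -16],
  [0.141, -0.025, 0, -24],
  [0.188, -0.034, 0, -32],
  [0.235, -0.042, 0, -40],
])

```text
t: 2.3
tool_pos: [0.4261, -0.1506, 0.2561]
tool_rot: [[-0.254, 0.967, 0.001], [0.967, 0.254, -0.0], [-0.001, 0.001, -1.0]]
wrist_force: [0.6, -0.6, 0.5]
opening: 0.6
finger_force: 0.0
```

```bash
python3 go.py 0.43 0.09 0.2 22.3
```

```text
t 2.3 pos [ 0.4261 -0.1506  0.2561] yang 14.704513120463792 z [ 0.0011 -0.0003 -1.    ] F [ 0.5768 -0.555   0.5281] open 0.5996954188996478 0.0
shift [0.2317 0.0648 0.056 ]
turn -7.59548687953621
```

Emit:
carry_out([
  [0.046, 0.013, 0, -7.6],
  [0.092, 0.026, 0, -7.6],
  [0.138, 0.039, 0, -7.6],
  [0.184, 0.052, 0, -7.6],
  [0.23, 0.065, 0.02, -7.6],
])

```text
t: 2.8
tool_pos: [0.4336, 0.0872, 0.2394]
tool_rot: [[-0.375, 0.927, 0.007], [0.927, 0.375, 0.001], [-0.002, 0.007, -1.0]]
wrist_force: [0.6, -0.1, 0.3]
opening: 0.601
finger_force: 0.0
```

```bash
python3 go.py 0.432 0.237 0.12 22.3
```

```text
t 2.8 pos [0.4336 0.0872 0.2394] yang 22.006319337493213 z [ 0.0073  0.001  -1.    ] F [ 0.5556 -0.0551  0.3404] open 0.60055149673036 0.0
shift [0.1397 0.0538 0.1196]
turn -0.29368066250678737
```

Emit:
carry_out([
  [0.04, 0.015, 0.0, 0],
  [0.08, 0.03, 0.01, 0],
  [0.12, 0.046, 0.04, 0],
  [0.14, 0.054, 0.08, 0],
  [0.14, 0.054, 0.11, 0],
], grip=0.5)

```text
t: 3.3
tool_pos: [0.4289, 0.2377, 0.125]
tool_rot: [[-0.378, 0.926, 0.0], [0.926, 0.378, 0.001], [0.001, 0.001, -1.0]]
wrist_force: [-0.4, -0.1, 0.1]
opening: 0.5
finger_force: 0.0
```

```bash
python3 - <<'E'
from h import *
t=shot('top');s=shot('side')
o=telemetry.get_obs();print(o['tool_pos'],o['tool_rot'])
f=np.zeros((500,800,3),np.uint8)
a=cv2.resize(t['image'][180:260,200:280,::-1],(400,400),interpolation=cv2.INTER_CUBIC)
b=cv2.resize(s['image'][200:320,250:350,::-1],(400,480),interpolation=cv2.INTER_CUBIC)
f[:400,:400]=a;f[:480,400:]=b
tip=o['tool_pos']+.017*o['tool_rot'][:,2]
print(proj(s,tip),proj(s,[.432,.237,.062]),[ (d['at'][0]*640,d['at'][1]*400,d['score']) for d in nets.find_in(s,'ring')])
cv2.imwrite('pics/c3.png',f)
E
python3 go.py 0.432 0.237 0.073 22.3
```

```text
[0.42555927 0.23401404 0.12193752] [[-3.76393556e-01  9.26420211e-01 -8.57223876e-03]
 [ 9.26459593e-01  3.76370168e-01 -4.25672259e-03]
 [-7.17178901e-04 -9.54403579e-03 -9.99954197e-01]]
[298.89886569 260.38041954] [296.75708671 271.51726123] [(300.79999999999995, 274.88, 0.83), (238.592, 323.8, 0.83)]
t 3.45 pos [0.4274 0.2343 0.1245] yang 22.052136472637144 z [-0.0049 -0.0025 -1.    ] F [ 0.2578  0.4103 -0.794 ] open 0.5047014992523247 0.0
shift [0.0008 0.0056 0.0515]
turn -0.24786352736285266
```

View pics/c3.png

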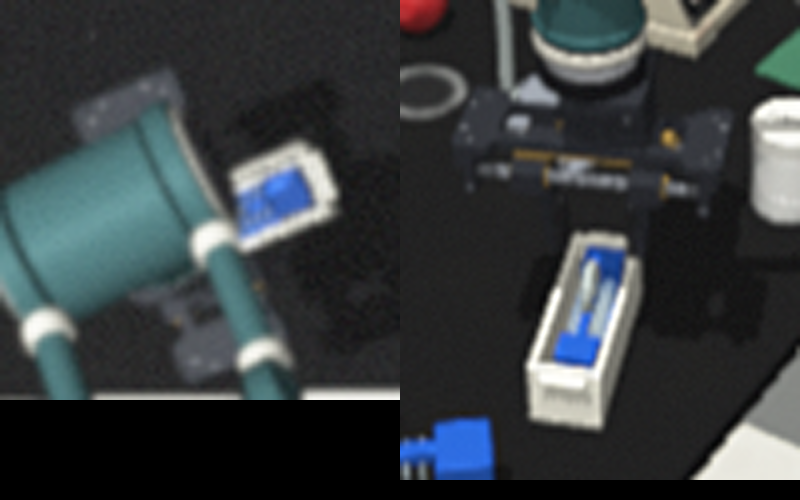

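The gripper is above the bath and the fingers straddle the ring's line. The ring shows at about (595,275) in the right crop. I'll refine the bath pose by fitting the model in both saved views.

```bash
python3 - <<'E'
from m import *
from scipy.optimize import differential_evolution
t=shot('top');s=shot('side')
def blueness(f):
    I=cv2.imread(f).astype(np.float32); return cv2.GaussianBlur(np.clip(I[...,0]-I[...,2],0,150),(0,0),.7), cv2.GaussianBlur(np.clip(I.max(2),0,160),(0,0),.7)
bt,wt=blueness('pics/t1.png');bs,ws=blueness('pics/s1.png')
def smp(J,p,X): 
    u=np.array([proj(p,x) for x in X],np.float32); return cv2.remap(J,u[:,0].copy(),u[:,1].copy(),cv2.INTER_LINEAR).mean()
def T(x,L):
    c,q=np.cos(x[2]),np.sin(x[2]); return [(x[0]+c*a-q*b,x[1]+q*a+c*b,z) for a,b,z in L]
v=np.linspace(-.9,.9,9)
def edge(hx,hy,z): return [(sg*hx,k*hy,z) for k in v for sg in(1,-1)]
def bath(x,which=3):
    r=0
    for b,(J,p) in ((1,(wt,t)),(2,(ws,s))):
        if which&b: r-=smp(J,p,T(x,edge(.024,.072,.05)))
        if b==1 and which&b: r+=smp(J,p,T(x,edge(.030,.074,.05)))
        if b==2 and which&b: r+=smp(J,p,T(x,[(.030,k*.074,.05) for k in v]))  # far long side
    # lugs/ends, dark beyond
    return r
E_=[(a,sg*h,.05) for a in np.linspace(-.013,.013,5) for h in np.linspace(.038,.060,5) for sg in(1,-1)]
O_=[(a,sg*.0655,.05) for a in np.linspace(-.013,.013,5) for sg in(1,-1)]+[(sg*.0182,sb*h,.05) for h in np.linspace(.038,.06,5) for sg in(1,-1) for sb in (1,-1)]
def car(x,which=3):
    r=0
    for b,(J,p) in((1,(bt,t)),(2,(bs,s))):
        if which&b: r+=smp(J,p,T(x,O_))-smp(J,p,T(x,E_))
    return r
bd=[(.415,.45),(.22,.255),(.3,.48)]
for n,f in(('bath',bath),('car',car)):
    for w in (3,1,2):
        r=differential_evolution(f,bd,args=(w,),seed=1,maxiter=40,popsize=8); print(n,w,r.x[:2],np.degrees(r.x[2]),r.fun)
print(tri(t,(245,226),s,(299,273)), tri(t,(244,219),s,(299,287)))
E
python3 go.py 0.432 0.237 0.073 22.3
```

```text
bath 3 [0.4316 0.2469] 21.566312752883697 -163.029052734375
bath 1 [0.4361 0.2309] 21.538902361809058 -55.89234924316406
bath 2 [0.4343 0.2411] 22.01993942849333 -108.05756378173828
car 3 [0.4311 0.2365] 22.591053821749878 -184.63705444335938
car 1 [0.4317 0.2349] 22.320442107714754 -98.17646026611328
car 2 [0.4296 0.2386] 22.567510031824387 -92.00509643554688
(array([0.426 , 0.2315, 0.0548]), np.float64(0.0032597853214651217)) (array([ 0.4401,  0.2362, -0.0022]), np.float64(0.023049584974759015))
t 3.55 pos [0.4303 0.235  0.1278] yang 21.96978092584209 z [ 0.0016  0.0007 -1.    ] F [-0.0914  0.6328 -0.3264] open 0.49938641666643735 0.0
shift [0.0012 0.0023 0.0548]
turn -0.33021907415790963
```

Emit:
carry_out([
  [-0.001, 0.001, 0.025, -0.5],
  [-0.001, 0.001, 0.042, -0.5],
  [-0.001, 0.001, 0.053, -0.5],
  [-0.001, 0.001, 0.053, -0.5],
  [-0.001, 0.001, 0.053, -0.5],
], grip=0.5)

```text
t: 4.05
tool_pos: [0.4318, 0.2345, 0.0748]
tool_rot: [[-0.382, 0.924, 0.002], [0.924, 0.382, 0.001], [0.0, 0.002, -1.0]]
wrist_force: [0.2, -0.5, 0.0]
opening: 0.498
finger_force: 0.0
```

Emit:
carry_out([
  [0, 0, 0, 0],
  [0, 0, 0, 0],
  [0, 0, 0, 0],
  [0, 0, 0, 0],
  [0, 0, 0, 0],
], grip=0, squeeze=25)

```text
t: 4.55
tool_pos: [0.4308, 0.2345, 0.0736]
tool_rot: [[-0.383, 0.924, 0.0], [0.924, 0.383, 0.0], [0.0, 0.0, -1.0]]
wrist_force: [0.4, 1.2, 1.2]
opening: 0.069
finger_force: 24.1
```

Emit:
carry_out([
  [0, 0, -0.01, 0],
  [0, 0, -0.025, 0],
  [0, 0, -0.045, 0],
  [0, 0, -0.065, 0],
  [0, 0, -0.085, 0],
], squeeze=35)

```text
t: 5.05
tool_pos: [0.4303, 0.2342, 0.1595]
tool_rot: [[-0.383, 0.924, -0.0], [0.924, 0.383, -0.0], [-0.0, -0.001, -1.0]]
wrist_force: [0.2, 0.4, -0.9]
opening: 0.07
finger_force: 34.5
```

Emit:
carry_out([
  [0, 0, -0.025, 0],
  [0, 0, -0.05, 0],
  [0, 0, -0.07, 0],
  [0, 0, -0.085, 0],
  [0, 0, -0.09, 0],
])

```text
t: 5.55
tool_pos: [0.4314, 0.2347, 0.2506]
tool_rot: [[-0.383, 0.924, 0.003], [0.924, 0.383, 0.001], [0.0, 0.003, -1.0]]
wrist_force: [0.1, -0.3, -1.1]
opening: 0.066
finger_force: 34.5
```

```bash
python3 - <<'E'
from h import *
t=shot('top');s=shot('side')
f=np.zeros((480,800,3),np.uint8)
f[:400,:400]=cv2.resize(t['image'][180:260,200:280,::-1],(400,400),interpolation=cv2.INTER_CUBIC)
f[:480,400:]=cv2.resize(s['image'][180:300,240:340,::-1],(400,480),interpolation=cv2.INTER_CUBIC)
cv2.imwrite('pics/c4.png',f)
E
python3 go.py 0.436 -0.232 0.253 -2.3
```

```text
t 5.65 pos [0.4309 0.2344 0.249 ] yang 22.497555270236017 z [ 0.0009  0.0005 -1.    ] F [ 0.2139 -0.2134 -0.9417] open 0.06918259741129507 34.50959973252951
shift [-0.4329 -0.1737 -0.0042]
turn 24.797555270236018
```

View pics/c4.png

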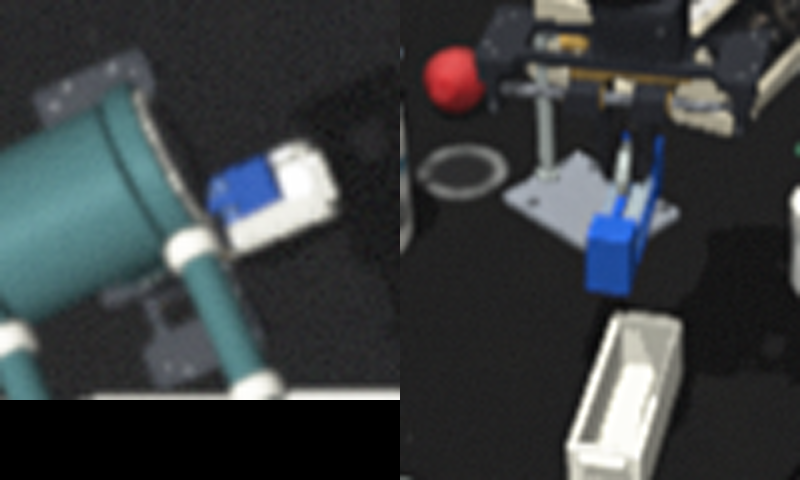

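The carrier is out of the bath and hanging level in the gripper, with its end block at (610,250). The bath is empty and hasn't moved. Now to the pad.

Emit:
carry_out([
  [-0.023, -0.009, 0, 3],
  [-0.06, -0.024, 0, 6],
  [-0.102, -0.041, 0, 9],
  [-0.144, -0.058, 0, 12],
  [-0.186, -0.075, 0, 15],
])

```text
t: 6.15
tool_pos: [0.4313, 0.0323, 0.2468]
tool_rot: [[-0.129, 0.992, -0.003], [0.992, 0.129, -0.0], [0.0, -0.003, -1.0]]
wrist_force: [1.1, 0.4, -0.2]
opening: 0.068
finger_force: 34.5
```

```bash
python3 go.py 0.436 -0.232 0.20 -2.3
```

```text
t 6.15 pos [0.4313 0.0323 0.2468] yang 7.424886835412707 z [-0.0026 -0.0001 -1.    ] F [ 1.0754  0.4205 -0.1667] open 0.06789785248576688 34.54310701636132
shift [-0.2627 -0.0294  0.0468]
turn 9.724886835412704
```

Emit:
carry_out([
  [-0.045, -0.005, 0, 2],
  [-0.09, -0.01, 0, 4],
  [-0.135, -0.015, 0, 6],
  [-0.18, -0.02, 0, 8],
  [-0.22, -0.025, 0, 9.8],
])

```text
t: 6.65
tool_pos: [0.4353, -0.1894, 0.2468]
tool_rot: [[0.042, 0.999, -0.002], [0.999, -0.042, 0.001], [0.001, -0.002, -1.0]]
wrist_force: [0.4, 0.2, -1.7]
opening: 0.066
finger_force: 34.5
```

```bash
python3 go.py 0.436 -0.232 0.10 -2.3
```

```text
t 6.65 pos [ 0.4353 -0.1894  0.2468] yang -2.4269561593066804 z [-0.0022  0.001  -1.    ] F [ 0.4319  0.1985 -1.6587] open 0.0664218571814051 34.54721472080564
shift [-0.0427  0.0028  0.1468]
turn -0.1269561593066868
```

Emit:
carry_out([
  [-0.02, 0.001, 0.02, 0],
  [-0.035, 0.001, 0.06, 0],
  [-0.041, 0.001, 0.1, 0],
  [-0.042, 0.001, 0.14, 0],
  [-0.042, 0.001, 0.155, 0],
])

```text
t: 7.15
tool_pos: [0.4314, -0.2276, 0.0874]
tool_rot: [[0.041, 0.999, -0.009], [0.999, -0.041, 0.005], [0.005, -0.009, -1.0]]
wrist_force: [-0.4, 0.9, -1.0]
opening: 0.065
finger_force: 34.6
```

Emit:
carry_out([
  [0, 0, 0.003, 0],
  [0, 0, 0.007, 0],
  [0, 0, 0.01, 0],
  [0, 0, 0.013, 0],
  [0, 0, 0.015, 0],
])

```text
t: 7.65
tool_pos: [0.4365, -0.2299, 0.0792]
tool_rot: [[0.04, 0.999, 0.002], [0.999, -0.04, -0.001], [-0.001, 0.002, -1.0]]
wrist_force: [0.3, -0.1, -0.3]
opening: 0.069
finger_force: 34.6
```

```bash
python3 - <<'E'
from h import *
t=shot('top');s=shot('side')
f=np.zeros((480,800,3),np.uint8)
f[:400,:400]=cv2.resize(t['image'][180:260,340:420,::-1],(400,400),interpolation=cv2.INTER_CUBIC)
f[:480,400:]=cv2.resize(s['image'][140:260,315:415,::-1],(400,480),interpolation=cv2.INTER_CUBIC)
cv2.imwrite('pics/c5.png',f)
E
python3 go.py 0.436 -0.232 0.073 -2.3
```

```text
t 7.75 pos [ 0.4361 -0.2297  0.0788] yang -2.297387555832073 z [ 0.0007 -0.0004 -1.    ] F [ 0.0281  0.576  -1.6036] open 0.07073594690589773 34.56330039428009
shift [-0.0023  0.      0.0058]
turn 0.002612444167922945
```

View pics/c5.png

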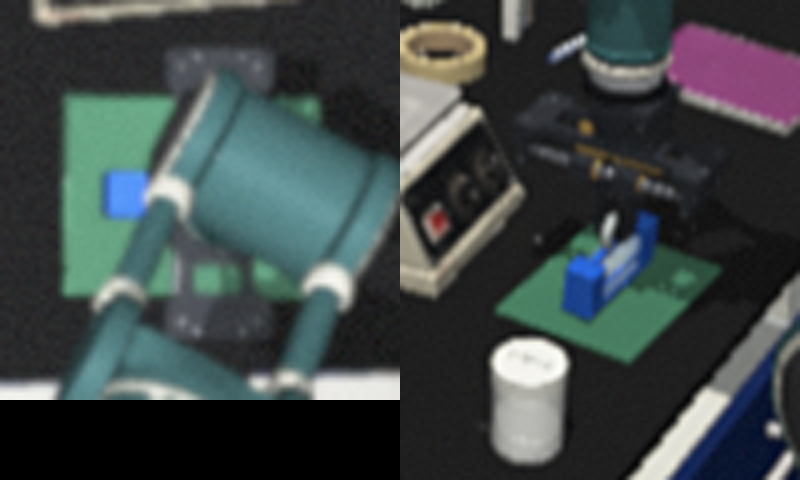

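The carrier hangs upright just above the middle of the pad; its left block is at (130,195) in the left crop. I'll lower it gently to contact.

Emit:
carry_out([
  [-0.002, 0, 0.001, 0],
  [-0.002, 0, 0.002, 0],
  [-0.002, 0, 0.003, 0],
  [-0.002, 0, 0.004, 0],
  [-0.002, 0, 0.005, 0],
])

```text
t: 8.25
tool_pos: [0.4359, -0.2318, 0.0735]
tool_rot: [[0.04, 0.999, 0.0], [0.999, -0.04, -0.0], [-0.0, 0.0, -1.0]]
wrist_force: [0.4, 1.5, 4.2]
opening: 0.063
finger_force: 34.1
```

Emit:
carry_out([
  [0, 0, 0.0005, 0],
  [0, 0, 0.001, 0],
  [0, 0, 0.001, 0],
  [0, 0, 0.001, 0],
  [0, 0, 0.001, 0],
])

```text
t: 8.75
tool_pos: [0.4367, -0.2318, 0.0733]
tool_rot: [[0.04, 0.999, 0.002], [0.999, -0.04, -0.001], [-0.0, 0.002, -1.0]]
wrist_force: [0.9, 1.8, 5.2]
opening: 0.066
finger_force: 34.1
```

Emit:
carry_out([
  [0, 0, -0.0005, 0],
  [0, 0, -0.0005, 0],
  [0, 0, -0.0005, 0],
  [0, 0, -0.0005, 0],
  [0, 0, -0.0005, 0],
], grip=0.35)

```text
t: 9.25
tool_pos: [0.4354, -0.2315, 0.0726]
tool_rot: [[0.04, 0.999, -0.001], [0.999, -0.04, 0.0], [0.0, -0.001, -1.0]]
wrist_force: [0.2, 1.1, 0.2]
opening: 0.35
finger_force: 0.0
```

Emit:
carry_out([
  [0, 0, -0.01, 0],
  [0, 0, -0.03, 0],
  [0, 0, -0.06, 0],
  [0.02, 0, -0.09, 0],
  [0.05, 0, -0.1, 0],
])

```text
t: 9.75
tool_pos: [0.44, -0.1832, 0.1774]
tool_rot: [[0.043, 0.999, 0.006], [0.999, -0.043, -0.003], [-0.003, 0.006, -1.0]]
wrist_force: [0.5, 0.2, 0.1]
opening: 0.35
finger_force: 0.0
```

Emit:
carry_out([
  [0.04, 0, 0, 0],
  [0.08, 0, 0, 0],
  [0.12, 0, 0, 0],
  [0.15, 0, 0, 0],
  [0.15, 0, 0, 0],
], grip=0.7)

```text
t: 10.25
tool_pos: [0.4437, -0.029, 0.1737]
tool_rot: [[0.036, 0.999, 0.001], [0.999, -0.036, 0.001], [0.001, 0.001, -1.0]]
wrist_force: [-0.5, -0.0, 0.8]
opening: 0.697
finger_force: 0.0
```

```bash
python3 - <<'E'
from m import *
from scipy.optimize import differential_evolution
t=shot('top','t6.png');s=shot('side','s6.png')
I=t['image'].astype(int); R,G,B=I[...,0],I[...,1],I[...,2]
rect(t,box((B>R+50)&(B>G+30),335,425,180,255),.05,'carrier')
rect(t,box(((G>R+25)&(G>B+10))|((B>R+50)&(B>G+30)),340,420,190,250),.004,'pad')
f=np.zeros((480,800,3),np.uint8)
f[:400,:400]=cv2.resize(t['image'][180:260,340:420,::-1],(400,400),interpolation=cv2.INTER_CUBIC)
f[:480,400:]=cv2.resize(s['image'][140:260,315:415,::-1],(400,480),interpolation=cv2.INTER_CUBIC)
cv2.imwrite('pics/c6.png',f)
o=telemetry.get_obs();print(o['tool_pos'],o['opening'],o['t'])
E
```

```text
carrier [ 0.4375 -0.2304] [0.1244 0.031 ] 88.4
pad [ 0.4354 -0.2342] [0.181  0.1449] 88.1
[ 0.4439 -0.0315  0.1735] 0.7016568588505802 10.35
```

View pics/c6.png

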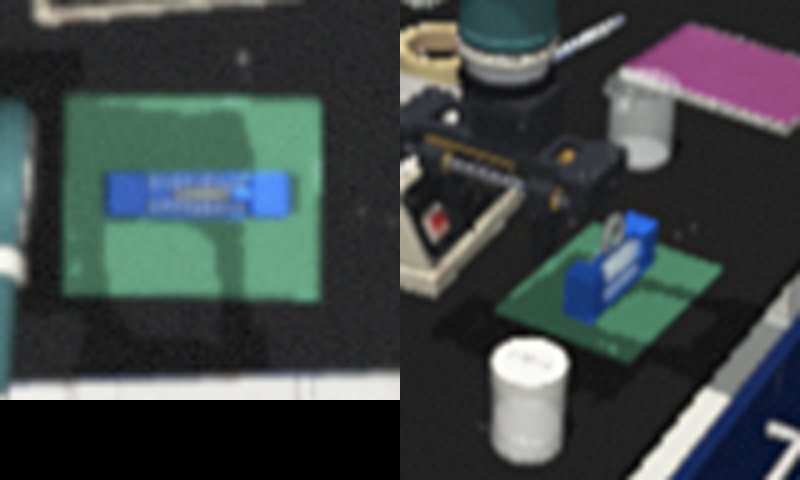

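It is released and standing upright in the middle of the pad: body from (105,195) to (292,195) in the left crop, ring up. Next I grasp its left end.

Emit:
carry_out([
  [-0.045, 0, 0, 0],
  [-0.09, 0.001, 0, 0],
  [-0.13, 0.001, 0, 0],
  [-0.149, 0.001, 0.01, 0],
  [-0.149, 0.001, 0.04, 0],
])

```text
t: 10.85
tool_pos: [0.4412, -0.1862, 0.136]
tool_rot: [[0.045, 0.999, 0.007], [0.999, -0.045, -0.005], [-0.004, 0.007, -1.0]]
wrist_force: [-0.8, 0.1, -0.0]
opening: 0.701
finger_force: 0.0
```

Emit:
carry_out([
  [0, 0, 0, 0],
  [0, 0, 0, 0],
  [0, 0, 0, 0],
  [0, 0, 0, 0],
  [0, 0, 0, 0],
])

```text
t: 11.35
tool_pos: [0.4395, -0.1807, 0.1341]
tool_rot: [[0.039, 0.999, 0.002], [0.999, -0.039, -0.001], [-0.001, 0.002, -1.0]]
wrist_force: [0.2, -0.2, -0.3]
opening: 0.698
finger_force: 0.0
```

```bash
python3 go.py .4385 -.179 .035 -2
```

```text
t 11.35 pos [ 0.4395 -0.1807  0.1341] yang -2.2544709676015193 z [ 0.0018 -0.0009 -1.    ] F [ 0.2459 -0.2477 -0.2807] open 0.6983790852138325 0.0
shift [ 0.0017 -0.0013  0.099 ]
turn -0.2544709676015202
```

Emit:
carry_out([
  [0.002, -0.001, 0.03, 0],
  [0.002, -0.001, 0.06, 0],
  [0.002, -0.001, 0.085, 0],
  [0.002, -0.001, 0.097, 0],
  [0.002, -0.001, 0.099, 0],
])

```text
t: 11.85
tool_pos: [0.437, -0.1779, 0.0328]
tool_rot: [[0.04, 0.999, -0.002], [0.999, -0.04, 0.001], [0.001, -0.002, -1.0]]
wrist_force: [0.9, -0.4, -0.4]
opening: 0.696
finger_force: 0.0
```

Emit:
carry_out([
  [0, 0, 0, 0],
  [0, 0, 0, 0],
  [0, 0, 0, 0],
  [0, 0, 0, 0],
  [0, 0, 0, 0],
], grip=0.45)

```text
t: 12.35
tool_pos: [0.4382, -0.1789, 0.0345]
tool_rot: [[0.04, 0.999, 0.001], [0.999, -0.04, -0.001], [-0.0, 0.001, -1.0]]
wrist_force: [0.1, -0.8, 0.3]
opening: 0.449
finger_force: 0.0
```

Emit:
carry_out([
  [0, 0, 0, 0],
  [0, 0, 0, 0],
  [0, 0, 0, 0],
  [0, 0, 0, 0],
  [0, 0, 0, 0],
], grip=0.2, squeeze=45)

```text
t: 12.85
tool_pos: [0.4381, -0.1787, 0.0341]
tool_rot: [[0.04, 0.999, 0.0], [0.999, -0.04, -0.0], [-0.0, 0.0, -1.0]]
wrist_force: [-0.5, 0.3, 3.7]
opening: 0.335
finger_force: 44.8
```

```bash
python3 go.py
```

```text
t 12.85 pos [ 0.4381 -0.1787  0.0341] yang -2.302550083102228 z [ 0.0004 -0.0002 -1.    ] F [-0.5188  0.2859  3.7053] open 0.33532763332176957 44.770195093005896
```

Emit:
carry_out([
  [0, 0, -0.005, 0],
  [0, 0, -0.015, 0],
  [0, 0, -0.035, 0],
  [0, 0, -0.06, 0],
  [0, 0, -0.09, 0],
])

```text
t: 13.35
tool_pos: [0.4367, -0.1781, 0.1242]
tool_rot: [[0.04, 0.999, -0.002], [0.999, -0.04, 0.001], [0.001, -0.002, -1.0]]
wrist_force: [0.9, -0.1, -1.4]
opening: 0.337
finger_force: 44.8
```

Emit:
carry_out([
  [0.01, 0, -0.03, 0],
  [0.03, 0, -0.05, 1],
  [0.06, 0, -0.055, 3],
  [0.1, 0, -0.055, 6],
  [0.14, 0, -0.055, 9],
])

```text
t: 13.85
tool_pos: [0.4434, -0.0378, 0.18]
tool_rot: [[0.2, 0.98, 0.002], [0.98, -0.2, -0.0], [0.0, 0.002, -1.0]]
wrist_force: [0.1, -1.0, -1.3]
opening: 0.334
finger_force: 44.8
```

```bash
python3 go.py .48 .11 .16 -12
```

```text
t 13.85 pos [ 0.4434 -0.0378  0.18  ] yang -11.514517596789167 z [ 0.0016 -0.0001 -1.    ] F [ 0.1471 -0.9774 -1.2916] open 0.3343114235842293 44.767248798161745
shift [0.1521 0.0063 0.0201]
turn 0.48548240321083824
```

Emit:
carry_out([
  [0.04, 0.001, 0, 0.5],
  [0.08, 0.002, 0.0, 0.5],
  [0.12, 0.003, 0.01, 0.5],
  [0.145, 0.005, 0.02, 0.5],
  [0.152, 0.006, 0.02, 0.5],
])

```text
t: 14.35
tool_pos: [0.4783, 0.1112, 0.1581]
tool_rot: [[0.202, 0.979, -0.002], [0.979, -0.202, 0.0], [-0.0, -0.002, -1.0]]
wrist_force: [0.4, -1.0, -0.6]
opening: 0.332
finger_force: 44.8
```

Emit:
carry_out([
  [0, 0, 0, 0],
  [0, 0, 0, 0],
  [0, 0, 0, 0],
  [0, 0, 0, 0],
  [0, 0, 0, 0],
])

```text
t: 14.85
tool_pos: [0.4792, 0.1083, 0.1592]
tool_rot: [[0.206, 0.979, 0.001], [0.979, -0.206, 0.0], [0.0, 0.0, -1.0]]
wrist_force: [-0.1, -0.3, -1.1]
opening: 0.337
finger_force: 44.8
```

```bash
python3 - <<'E'
from m import *
t=shot('top','t7.png');s=shot('side','s7.png')
o=telemetry.get_obs();P,R=o['tool_pos'],o['tool_rot'];print(P,R)
ring=P+R@[-.0525,0,-.028]; print('ring pred',ring,proj(t,ring),proj(s,ring),'tip',proj(s,[.581,.035,.1765]))
for p in(t,s): print([(d['at'][0]*640,d['at'][1]*400,d['score']) for d in nets.find_in(p,'ring')],[(d['at'][0]*640,d['at'][1]*400,d['score']) for d in nets.find_in(p,'peg_tip')])
f=np.zeros((560,800,3),np.uint8)
f[:560,:400]=cv2.resize(t['image'][130:242,260:340,::-1],(400,560),interpolation=cv2.INTER_CUBIC)
f[:480,400:]=cv2.resize(s['image'][160:256,260:340,::-1],(400,480),interpolation=cv2.INTER_CUBIC)
cv2.imwrite('pics/c7.png',f)
E
```

```text
[0.4792 0.1086 0.1591] [[ 0.2055  0.9787  0.0002]
 [ 0.9787 -0.2055  0.    ]
 [ 0.0001  0.0002 -1.    ]]
ring pred [0.4684 0.0572 0.1871] [293.3988 210.3665] [318.6311 203.7416] tip [292.7832 193.2805]
[(305.024, 215.0, 0.6), (231.168, 226.52, 0.46)] [(305.408, 170.6, 0.66), (304.896, 213.48, 0.37)]
[(237.184, 324.88, 0.9), (307.2, 217.20000000000002, 0.68)] [(283.008, 228.52, 0.71), (302.528, 221.48, 0.6)]
```

View pics/c7.png

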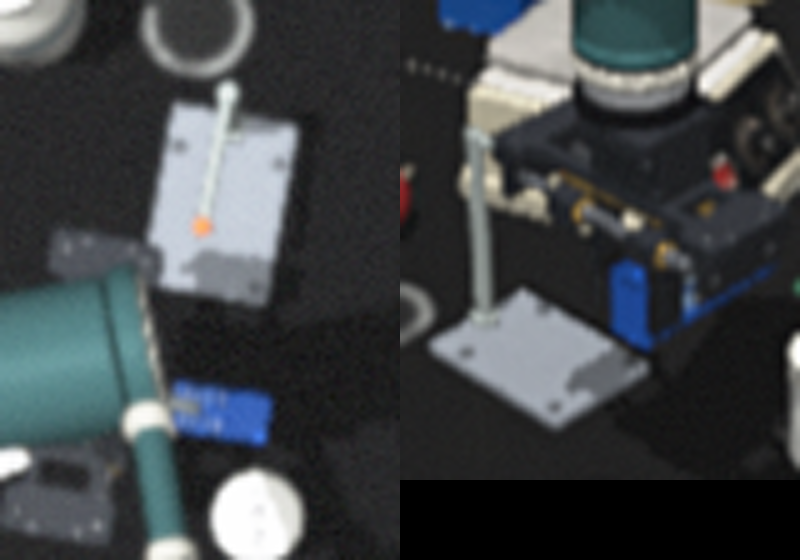

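The top crop shows the carrier at (222,415), square to the peg, with its ring at (185,403) and the orange tip at (203,226). I'll check level and ring offset against the model corners.

```bash
python3 - <<'E'
from m import *
t=shot('top');s=shot('side')
o=telemetry.get_obs();P,R=o['tool_pos'],o['tool_rot']
def C(l): return P+R@(np.array([-.0525,0,-.028])+[l[1],l[0],-(l[2]-.058)])
for n,l in (('L top far/near',(.015,.062,.046)),('L top -x',(-.015,.062,.046)),('L bot -x',(-.015,.062,0)),('L bot +x',(.015,.062,0)),('R bot -x',(-.015,-.062,0)),('R top -x',(-.015,-.062,.046)),('R top +x',(.015,-.062,.046)),('ring right',(0,-.02,.058)),('ring top',(0,0,.078))):
    q=C(l);print(n,'top',(proj(t,q)-[260,130])*5,'side',(proj(s,q)-[260,160])*5+[400,0])
I=t['image'].astype(int);B=box((I[...,2]>I[...,0]+50)&(I[...,2]>I[...,1]+30),285,330,190,230)
v,u=np.nonzero(B);print('blue right',((u.max()+.5-260)*5,[(k,(u[v==k].max()+.5-260)*5) for k in range(206,220) if (v==k).any()]))
E
```

```text
L top far/near top [ 76.2236 362.3721] side [604.6625 266.6535]
L top -x top [ 67.6086 408.4453] side [639.6331 286.071 ]
L bot -x top [ 73.7914 410.902 ] side [640.4409 347.8569]
L bot +x top [ 82.1624 366.0874] side [606.0501 328.0218]
R bot -x top [259.2159 444.3182] side [775.852 265.58 ]
R top -x top [258.2611 442.8031] side [777.3174 205.5517]
R top +x top [266.6218 396.6636] side [742.4842 188.0398]
ring right top [197.1882 407.4221] side [714.8324 206.6905]
ring top top [164.6433 400.6423] side [692.757  192.0606]
blue right (np.float64(267.5), [(206, np.float64(187.5)), (207, np.float64(217.5)), (208, np.float64(257.5)), (209, np.float64(267.5)), (210, np.float64(267.5)), (211, np.float64(267.5)), (212, np.float64(267.5)), (213, np.float64(267.5)), (214, np.float64(267.5)), (215, np.float64(267.5)), (216, np.float64(267.5)), (217, np.float64(267.5)), (218, np.float64(262.5))])
```

```bash
cat > fit.py <<'E'
from m import *
from scipy.optimize import differential_evolution
def fit(show=True):
    t=shot('top');s=shot('side');o=[telemetry.get_obs()];P,R=o[0]['tool_pos'],o[0]['tool_rot']
    def bl(p):
        I=p['image'].astype(np.float32); return cv2.GaussianBlur(np.clip(I[...,2]-I[...,0],0,90),(0,0),.5)
    bt,bs=bl(t),bl(s)
    def smp(J,p,L,d):
        X=[P+R@(np.array([-.0525+l[1],l[0],-.028-(l[2]-.058)])+d) for l in L]
        u=np.array([proj(p,x) for x in X],np.float32); return cv2.remap(J,u[:,0].copy(),u[:,1].copy(),cv2.INTER_LINEAR).mean()
    k=np.linspace(0,1,7)
    e=.003
    def ring_(sg,hx,z0,z1): # left end face outline
        return [(x,.062,z) for x in (-hx,hx) for z in z0+(z1-z0)*k]+[(x,.062,z) for z in(z0,z1) for x in hx*(2*k-1)]
    sin_,sout=ring_(1,.015-e,e,.046-e),ring_(1,.015+e,-e,.046+e)
    tin=[(sg*(.015-e),-.062+e+.02*a,.046) for a in k for sg in(1,-1)]+[(x,-.062+e,.046) for x in .012*(2*k-1)]
    tout=[(sg*(.015+e),-.062-e+.02*a,.046) for a in k for sg in(1,-1)]+[(x,-.062-e,.046) for x in .012*(2*k-1)]
    f=lambda d:-(smp(bs,s,sin_,d)-smp(bs,s,sout,d)+smp(bt,t,tin,d)-smp(bt,t,tout,d))
    r=differential_evolution(f,[(-.01,.01)]*3,seed=1,maxiter=60,popsize=8)
    print('offset tool xyz',r.x,r.fun,f([0,0,0])); print('P',P); return P+R@(np.array([-.0525,0,-.028])+r.x),P+R@[-.0525,0,-.028]
if __name__=='__main__':
    a,b=fit();print('ring fit',a,'pred',b)
    ang=np.radians(-12);ex=np.array([np.cos(ang),np.sin(ang)]);ey=np.array([-ex[1],ex[0]])
    tip=np.array([.581,.035,.1765])
    for q in(a,b): d=q-tip; print('along',d[:2]@ex,'lat',d[:2]@ey,'dz',d[2])
E
python3 fit.py
python3 - <<'E'
# peg tip & root ball refinement: white root in top, peg line direction at its heights
from m import *
t=cv2.imread('pics/t7.png')[:,:,::-1].astype(float); p=shot('top')
I=t
m=np.zeros(I.shape[:2],bool);m[160:185,290:312]=1
w=np.clip(I[...,0]-I[...,2]-30,0,None)*m; w[w<15]=0
v,u=np.mgrid[0:400,0:640];uv=((u*w).sum()/w.sum(),(v*w).sum()/w.sum());print('tip px',uv,atz(p,*uv,.176))
# bright peg pixels per row
g=I.sum(2);L=[]
for r in range(150,172):
    row=g[r,298:310];b=np.median(g[r,292:314]);ww=np.clip(row-b-30,0,None)
    if ww.sum()>30:L.append((((np.arange(298,310)*ww).sum()/ww.sum()),r))
L=np.array(L);c=np.polyfit(L[:,1],L[:,0],1);print(len(L),'res',np.std(L[:,0]-np.polyval(c,L[:,1])))
for ang in(-14,-13,-12,-11,-10):
    e=np.array([np.cos(np.radians(ang)),np.sin(np.radians(ang))]);tp=atz(p,*uv,.176)[:2]
    a=proj(p,np.r_[tp+e*.08,.176-.0142]);print(ang,a,'line col',np.polyval(c,a[1]))
E
```

```text
offset tool xyz [-0.0032  0.0009  0.0039] -103.6508560180664 -87.90885
P [0.4791 0.1092 0.1589]
ring fit [0.4686 0.0544 0.183 ] pred [0.4684 0.0578 0.1869]
along -0.11397424761172575 lat -0.004374720984211059 dz 0.0065125840218524245
along -0.11488642531199998 lat -0.0011311787859706888 dz 0.010395661853758786
tip px (np.float64(299.97346368715085), np.float64(174.85195530726256)) [0.5824 0.0339 0.176 ]
8 res 1.123861373713193
-14 [305.4853 151.4491] line col 302.7428203851205
-13 [305.0658 151.361 ] line col 302.76592200191953
-12 [304.6448 151.2802] line col 302.78711617593325
-11 [304.2224 151.2067] line col 302.8063965514914
-10 [303.7988 151.1405] line col 302.8237573436594
```

```bash
sed -i 's/^def fit(show=True):/def fit(sim=None):/; s/;P,R=o\[0\]\[.tool_pos.\],o\[0\]\[.tool_rot.\]$/;P,R=o[0]["tool_pos"],o[0]["tool_rot"]\n    if sim: P,R=sim[0],sim[1]; t["image"]=cv2.imread(sim[2])[:,:,::-1]; s["image"]=cv2.imread(sim[3])[:,:,::-1]/' fit.py
python3 - <<'E'
from fit import *
y=np.radians(-2.0);R=np.array([[-np.sin(y),np.cos(y),0],[np.cos(y),np.sin(y),0],[0,0,-1.]])
ring=np.array([.4365,-.231,.062]);P=ring-R@[-.0525,0,-.028]
print(fit((P,R,'pics/t6.png','pics/s6.png')))
y=np.radians(-11.86);R=np.array([[-np.sin(y),np.cos(y),0],[np.cos(y),np.sin(y),0],[0,0,-1.]])
print(fit((np.array([.4792,.1088,.159]),R,'pics/t7.png','pics/s7.png')))
E
```

```text
offset tool xyz [-0.0024  0.0008  0.0006] -72.27374267578125 -64.271194
P [ 0.4383 -0.1785  0.034 ]
(array([ 0.4373, -0.2335,  0.0614]), array([ 0.4365, -0.231 ,  0.062 ]))
offset tool xyz [-0.0035  0.0006  0.0034] -104.3599853515625 -82.572334
P [0.4792 0.1088 0.159 ]
(array([0.4682, 0.0538, 0.1836]), array([0.4684, 0.0574, 0.187 ]))
```

Emit:
carry_out([
  [0.001, 0.02, 0.004, 0],
  [0.003, 0.045, 0.008, 0],
  [0.003, 0.07, 0.008, 0],
  [0.003, 0.085, 0.008, 0],
  [0.003, 0.09, 0.008, 0],
])

```text
t: 16.1
tool_pos: [0.5692, 0.0934, 0.151]
tool_rot: [[0.205, 0.979, 0.0], [0.979, -0.205, 0.0], [0.0, 0.0, -1.0]]
wrist_force: [-0.2, 0.4, -1.2]
opening: 0.337
finger_force: 44.8
```

Emit:
carry_out([
  [0, 0, 0, 0],
  [0, 0, 0, 0],
  [0, 0, 0, 0],
  [0, 0, 0, 0],
  [0, 0, 0, 0],
])

```text
t: 16.6
tool_pos: [0.5674, 0.0938, 0.1511]
tool_rot: [[0.204, 0.979, 0.0], [0.979, -0.204, 0.0], [0.0, 0.0, -1.0]]
wrist_force: [0.4, -0.1, -1.2]
opening: 0.334
finger_force: 44.8
```

```bash
python3 fit.py; python3 - <<'E'
from m import *
t=shot('top','t8.png');s=shot('side','s8.png')
o=telemetry.get_obs();print(o['tool_pos'],o['wrist_force'])
f=np.zeros((560,800,3),np.uint8)
f[:560,:400]=cv2.resize(t['image'][145:215,275:325,::-1],(400,560),interpolation=cv2.INTER_CUBIC)
f[:480,400:]=cv2.resize(s['image'][160:256,250:330,::-1],(400,480),interpolation=cv2.INTER_CUBIC)
cv2.imwrite('pics/c8.png',f)
E
```

```text
offset tool xyz [-0.0029 -0.0001  0.0024] -97.15242004394531 -80.30539
P [0.5676 0.0938 0.1511]
ring fit [0.5562 0.0396 0.1767] pred [0.5569 0.0424 0.1791]
along -0.025196392212560967 lat -0.000678783195664578 dz 0.00017795759083363838
along -0.0251174296955824 lat 0.002189172500578422 dz 0.0025596263831493826
[0.5678 0.0937 0.151 ] [-0.1252 -0.3187 -1.1256]
```

View pics/c8.png

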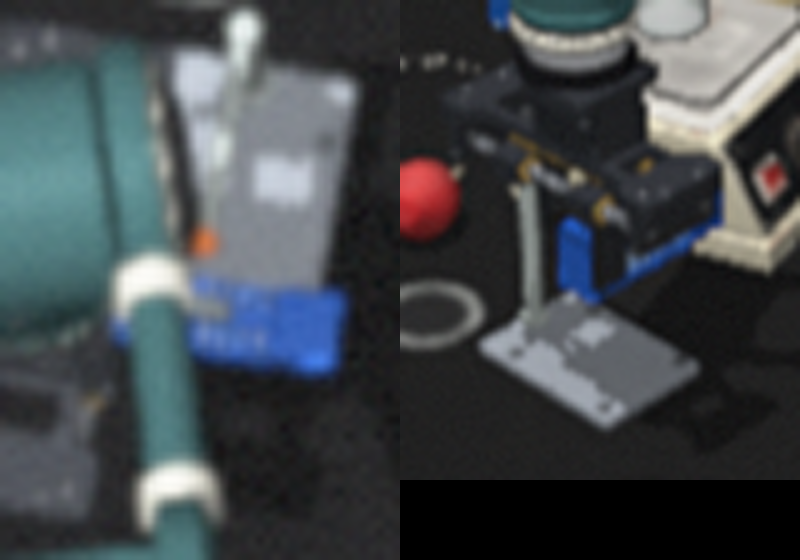

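In the top crop the ball is at (205,242), and the ring at about (185-232,312) is on its line to within 2-3 mm. I'll advance slowly and watch the force.

Emit:
carry_out([
  [-0.001, 0.006, 0.001, 0],
  [-0.001, 0.013, 0.001, 0],
  [-0.001, 0.02, 0.001, 0],
  [-0.001, 0.026, 0.001, 0],
  [-0.001, 0.032, 0.001, 0],
])

```text
t: 17.3
tool_pos: [0.5997, 0.0859, 0.1498]
tool_rot: [[0.205, 0.979, -0.0], [0.979, -0.205, -0.0], [-0.0, -0.0, -1.0]]
wrist_force: [-0.7, -1.1, -1.1]
opening: 0.333
finger_force: 44.8
```

```bash
python3 fit.py; python3 go.py
```

```text
offset tool xyz [-0.0027 -0.0005  0.0019] -95.82060241699219 -79.51706
P [0.6    0.0859 0.1499]
ring fit [0.5882 0.0319 0.176 ] pred [0.5892 0.0345 0.1779]
along 0.007653205776626211 lat -0.0014989214367276094 dz -0.00047013658366235056
along 0.008158209107743565 lat 0.001239063162555374 dz 0.001420035226006311
t 17.4 pos [0.6    0.0859 0.1499] yang -11.823822005590012 z [ 0.0006  0.     -1.    ] F [ 0.9816  0.0621 -1.632 ] open 0.33959260014931725 44.77074410766363
```

Emit:
carry_out([
  [0, 0.007, 0.001, 0],
  [0, 0.014, 0.002, 0],
  [0, 0.021, 0.0035, 0],
  [0, 0.028, 0.005, 0],
  [0, 0.034, 0.006, 0],
])

```text
t: 17.9
tool_pos: [0.6329, 0.079, 0.1437]
tool_rot: [[0.205, 0.979, -0.0], [0.979, -0.205, -0.0], [-0.0, -0.0, -1.0]]
wrist_force: [-0.1, -0.2, 0.1]
opening: 0.334
finger_force: 44.8
```

Emit:
carry_out([
  [0, 0, 0.001, 0],
  [0, 0, 0.002, 0],
  [0, 0, 0.003, 0],
  [0, 0, 0.004, 0],
  [0, 0, 0.004, 0],
])

```text
t: 18.4
tool_pos: [0.6319, 0.0792, 0.1397]
tool_rot: [[0.204, 0.979, -0.0], [0.979, -0.204, -0.0], [-0.0, -0.0, -1.0]]
wrist_force: [-0.4, -0.4, -1.2]
opening: 0.339
finger_force: 44.8
```

```bash
python3 go.py; python3 fit.py
```

```text
t 18.4 pos [0.6319 0.0792 0.1397] yang -11.797847573217492 z [-0.0004 -0.     -1.    ] F [-0.4219 -0.3616 -1.2332] open 0.33872922604147726 44.7709421440959
offset tool xyz [-0.0034 -0.0003  0.002 ] -94.65957641601562 -77.678604
P [0.6321 0.0792 0.14  ]
ring fit [0.6204 0.0246 0.166 ] pred [0.6214 0.0278 0.168 ]
along 0.04066618992768968 lat -0.001970344244339591 dz -0.010498874301776179
along 0.04098366085952125 lat 0.0013870608439227685 dz -0.008533634922085032
```

Emit:
carry_out([
  [0, 0, 0.001, 0],
  [0, 0, 0.002, 0],
  [0, 0, 0.003, 0],
  [0, 0, 0.004, 0],
  [0, 0, 0.004, 0],
])

```text
t: 19.0
tool_pos: [0.6321, 0.0791, 0.1356]
tool_rot: [[0.205, 0.979, -0.0], [0.979, -0.205, -0.0], [-0.0, -0.0, -1.0]]
wrist_force: [-0.7, 1.1, -1.2]
opening: 0.337
finger_force: 44.8
```

Emit:
carry_out([
  [0, 0, 0.0005, 0],
  [0, 0, 0.001, 0],
  [0, 0, 0.001, 0],
  [0, 0, 0.001, 0],
  [0, 0, 0.001, 0],
])

```text
t: 19.5
tool_pos: [0.6323, 0.0792, 0.135]
tool_rot: [[0.205, 0.979, 0.0], [0.979, -0.205, 0.0], [0.0, 0.0, -1.0]]
wrist_force: [-0.1, 0.2, -1.5]
opening: 0.335
finger_force: 44.8
```

Emit:
carry_out([
  [0, 0, 0.0005, 0],
  [0, 0, 0.001, 0],
  [0, 0, 0.001, 0],
  [0, 0, 0.001, 0],
  [0, 0, 0.001, 0],
])

```text
t: 20.0
tool_pos: [0.6322, 0.0792, 0.1339]
tool_rot: [[0.205, 0.979, -0.0], [0.979, -0.205, -0.0], [-0.0, -0.0, -1.0]]
wrist_force: [-0.4, 0.3, -1.5]
opening: 0.337
finger_force: 44.8
```

Emit:
carry_out([
  [0, 0, 0.0005, 0],
  [0, 0, 0.001, 0],
  [0, 0, 0.001, 0],
  [0, 0, 0.001, 0],
  [0, 0, 0.001, 0],
])

```text
t: 20.5
tool_pos: [0.6324, 0.0791, 0.1332]
tool_rot: [[0.205, 0.979, 0.0], [0.979, -0.205, -0.0], [-0.0, 0.0, -1.0]]
wrist_force: [-1.2, -0.9, 2.7]
opening: 0.336
finger_force: 44.8
```

Emit:
carry_out([
  [0, 0, -0.0003, 0],
  [0, 0, -0.0005, 0],
  [0, 0, -0.0005, 0],
  [0, 0, -0.0005, 0],
  [0, 0, -0.0005, 0],
], squeeze=10)

```text
t: 21.0
tool_pos: [0.6324, 0.0792, 0.1334]
tool_rot: [[0.205, 0.979, 0.0], [0.979, -0.205, -0.0], [0.0, 0.0, -1.0]]
wrist_force: [0.8, 0.1, -0.2]
opening: 0.345
finger_force: 10.0
```

Emit:
carry_out([
  [0, 0, 0, 0],
  [0, 0, 0, 0],
  [0, 0, 0, 0],
  [0, 0, 0, 0],
  [0, 0, 0, 0],
], grip=0.42)

```text
t: 21.5
tool_pos: [0.6322, 0.0792, 0.1334]
tool_rot: [[0.205, 0.979, -0.0], [0.979, -0.205, 0.0], [0.0, -0.0, -1.0]]
wrist_force: [-0.6, -0.1, -0.2]
opening: 0.419
finger_force: 0.0
```

Emit:
carry_out([
  [0, 0, 0, 0],
  [0, 0, 0, 0],
  [0, 0, 0, 0],
  [0, 0, 0, 0],
  [0, 0, 0, 0],
], grip=0.6)

```text
t: 22.0
tool_pos: [0.6322, 0.0792, 0.1334]
tool_rot: [[0.205, 0.979, -0.0], [0.979, -0.205, 0.0], [0.0, -0.0, -1.0]]
wrist_force: [0.8, 0.3, -0.4]
opening: 0.599
finger_force: 0.0
```

```bash
python3 fit.py; python3 go.py
```

```text
offset tool xyz [-0.0056 -0.0057 -0.0073] -83.96684265136719 -56.64873
P [0.6323 0.0792 0.1334]
ring fit [0.6148 0.0234 0.1687] pred [0.6215 0.0278 0.1614]
along 0.03550688436727152 lat -0.004300695643256745 dz -0.007833938061589218
along 0.04114126389010481 lat 0.0013531295000695596 dz -0.015086009365158554
t 22.1 pos [0.6323 0.0792 0.1334] yang -11.805148666480775 z [ 0.  0. -1.] F [-0.1824  0.0836  0.7032] open 0.6021661045766036 0.0
```

Emit:
carry_out([
  [0, 0, 0, 0],
  [0, 0, 0, 0],
  [0, 0, 0, 0],
  [0, 0, 0, 0],
  [0, 0, 0, 0],
])

```text
t: 22.6
tool_pos: [0.6322, 0.0792, 0.1334]
tool_rot: [[0.205, 0.979, -0.0], [0.979, -0.205, 0.0], [0.0, -0.0, -1.0]]
wrist_force: [-0.3, 0.3, 0.1]
opening: 0.597
finger_force: 0.0
```

```bash
python3 fit.py; python3 - <<'E'
from m import *
t=shot('top','t9.png');s=shot('side','s9.png')
f=np.zeros((560,800,3),np.uint8)
f[:560,:400]=cv2.resize(t['image'][145:215,275:325,::-1],(400,560),interpolation=cv2.INTER_CUBIC)
f[:480,400:]=cv2.resize(s['image'][160:256,240:320,::-1],(400,480),interpolation=cv2.INTER_CUBIC)
cv2.imwrite('pics/c9.png',f)
E
```

```text
offset tool xyz [-0.0048 -0.0007  0.0036] -83.85370635986328 -55.523434
P [0.6322 0.0792 0.1334]
ring fit [0.6198 0.0233 0.1578] pred [0.6215 0.0278 0.1614]
along 0.040396095480511936 lat -0.0034138690297107967 dz -0.018687083789143882
along 0.04110231792549307 lat 0.001381608054314015 dz -0.015115553170734375
```

View pics/c9.png

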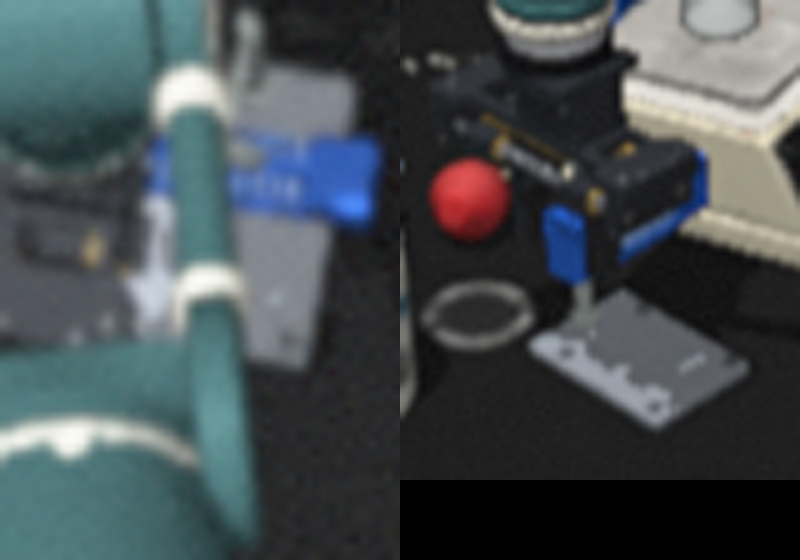

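The carrier hangs on the peg, level, with its left block at (568,245) in the right crop and the fingers open beside it. I'll back the gripper straight out sideways.

Emit:
carry_out([
  [0.008, 0, 0, 0],
  [0.018, 0, 0, 0],
  [0.03, 0, 0, 0],
  [0.045, 0, 0, 0],
  [0.065, 0, 0, 0],
])

```text
t: 23.3
tool_pos: [0.6458, 0.1441, 0.1334]
tool_rot: [[0.205, 0.979, -0.0], [0.979, -0.205, 0.0], [0.0, -0.0, -1.0]]
wrist_force: [0.4, -0.2, -0.4]
opening: 0.6
finger_force: 0.0
```

Emit:
carry_out([
  [0.03, 0, -0.02, 0],
  [0.06, -0.01, -0.05, 0],
  [0.07, -0.05, -0.08, 0],
  [0.07, -0.09, -0.09, 0],
  [0.07, -0.13, -0.09, 0],
])

```text
t: 23.8
tool_pos: [0.533, 0.2409, 0.2265]
tool_rot: [[0.203, 0.979, 0.005], [0.979, -0.203, 0.002], [0.003, 0.004, -1.0]]
wrist_force: [-0.9, -0.3, 1.0]
opening: 0.6
finger_force: 0.0
```

Emit:
carry_out([
  [0, 0, 0, 0],
  [0, 0, 0, 0],
  [0, 0, 0, 0],
  [0, 0, 0, 0],
  [0, 0, 0, 0],
])

```text
t: 24.3
tool_pos: [0.5336, 0.2377, 0.2231]
tool_rot: [[0.206, 0.979, -0.0], [0.979, -0.206, -0.0], [-0.0, -0.0, -1.0]]
wrist_force: [-0.7, 0.9, 0.0]
opening: 0.597
finger_force: 0.0
```

```bash
cat > fin.py <<'E'
from m import *
t=shot('top');s=shot('side')
f=np.zeros((560,800,3),np.uint8)
f[:560,:400]=cv2.resize(t['image'][145:215,275:325,::-1],(400,560),interpolation=cv2.INTER_CUBIC)
f[:560,400:]=cv2.resize(s['image'][150:262,240:320,::-1],(400,560),interpolation=cv2.INTER_CUBIC)
cv2.imwrite('pics/c10.png',f)
for p in(t,s): print([(n,[(round(d['at'][0]*640),round(d['at'][1]*400),round(d['score'],2)) for d in nets.find_in(p,n)]) for n in('carrier','jar','flask','beaker')])
E
python3 fin.py
```

```text
[('carrier', [(306, 166, 0.93), (183, 215, 0.62)]), ('jar', [(313, 233, 0.57)]), ('flask', [(214, 155, 0.67)]), ('beaker', [(446, 191, 0.77)])]
[('carrier', [(237, 321, 0.83), (293, 193, 0.42)]), ('jar', [(348, 238, 0.6)]), ('flask', [(222, 268, 0.76)]), ('beaker', [(377, 167, 0.96), (288, 233, 0.5)])]
```

View pics/c10.png

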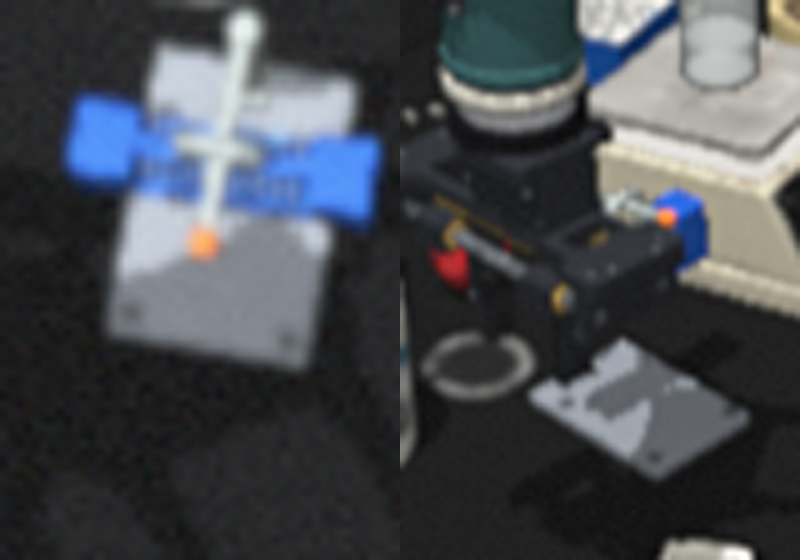

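The carrier hangs on the peg: ring at (220,150), well past the orange ball at (203,243), and the gripper is clear. I'll let any swing die out, check that it is still, and hand in.

Emit:
carry_out([
  [0.02, -0.02, 0, 0],
  [0.04, -0.04, 0, 0],
  [0.06, -0.06, 0, 0],
  [0.06, -0.06, 0, 0],
  [0.06, -0.06, 0, 0],
])

```text
t: 25.3
tool_pos: [0.486, 0.3092, 0.2235]
tool_rot: [[0.203, 0.979, 0.0], [0.979, -0.203, -0.0], [-0.0, 0.001, -1.0]]
wrist_force: [0.7, 0.9, 0.4]
opening: 0.6
finger_force: 0.0
```

Emit:
carry_out([
  [0, 0, 0, 0],
  [0, 0, 0, 0],
  [0, 0, 0, 0],
  [0, 0, 0, 0],
  [0, 0, 0, 0],
])

```text
t: 25.8
tool_pos: [0.4864, 0.3085, 0.2234]
tool_rot: [[0.205, 0.979, -0.0], [0.979, -0.205, -0.0], [-0.0, -0.0, -1.0]]
wrist_force: [0.5, -0.1, -0.4]
opening: 0.601
finger_force: 0.0
```

Emit:
carry_out([
  [0, 0, 0, 0],
  [0, 0, 0, 0],
  [0, 0, 0, 0],
  [0, 0, 0, 0],
  [0, 0, 0, 0],
])

```text
t: 26.3
tool_pos: [0.4861, 0.309, 0.2234]
tool_rot: [[0.204, 0.979, 0.0], [0.979, -0.204, 0.0], [0.0, 0.0, -1.0]]
wrist_force: [-0.8, 0.8, -0.5]
opening: 0.599
finger_force: 0.0
```

```bash
python3 - <<'E'
from m import *
for i in range(6):
    t=shot('top');I=t['image'].astype(int);B=box((I[...,2]>I[...,0]+50)&(I[...,2]>I[...,1]+30),275,330,145,185)
    v,u=np.nonzero(B);r=rect(t,B,.145,'c'); print(u.mean(),v.mean())
print(telemetry.get_obs()['t'],job.finish_job())
E
```

```text
c [ 0.6124 -0.0071] [0.0617 0.0369] 80.3
302.43055555555554 165.13888888888889
c [ 0.612  -0.0068] [0.0615 0.0369] 81.3
302.4441340782123 165.18715083798884
c [ 0.6119 -0.0069] [0.062  0.0365] 82.1
302.38591549295774 165.08732394366197
c [ 0.609  -0.0067] [0.0623 0.0363] 88.4
302.37325905292477 165.0974930362117
c [ 0.6106 -0.0068] [0.0624 0.033 ] 88.4
302.23728813559325 165.03954802259886
c [ 0.609  -0.0067] [0.0623 0.0363] 88.4
302.4873949579832 165.1344537815126
the job is handed in; nothing more can be done
26.6 None
```

I lifted the carrier from the bath, stood it upright on the middle of the pad and released it, then hung it by its ring about 40 mm past the orange end of the peg; it was level, free and still, with the gripper clear and the jar, flask and beaker not touched, when I handed in at 26.6 s (no verdict was returned).

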